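Close up the keyboard parts chest

TASK

Gently, with the fingertips alone, push both open drawers of the small wooden parts chest fully home, and only then swing its lid down until it lies fully shut, without slamming it. Do not lift or shove the chest along the desk, and leave the tub, the brass bar and the screwdriver where they are.

Things in the scene. Friction and masses are not known exactly. Their poses are not given: they have to be found in the camera images.
- chest: loose wooden parts chest of about 3 kg, standing on the desk: 150 mm deep (its x), 250 mm wide (its y), 85 mm high without the lid. Origin at the centre of its underside; +x points to its back (hinge side), its front with two drawers side by side faces -x, z up. The chest can be turned up to 0.35 rad on the desk. It slides if pushed with more than about 15 N. Above the drawers is an open tray, which the lid covers
- left_drawer (a joint): how far the drawer on the chest's +y side is open, m: 0 fully home against its stop, up to 0.075; it slides out along the chest's -x. Wooden front panel 113 mm wide, from 10 to 58 mm above the desk, its face flush with the chest's front (75 mm before the chest's origin) when home. Slides with 1.5 N of friction and stays where it is left
- left_knob (a point): centre of the flat outer face of the left drawer's brass knob (18 mm across, standing 20 mm out from the panel, 34 mm above the desk, at chest y = +60.5 mm)
- right_drawer (a joint): the same for the drawer on the chest's -y side
- right_knob (a point): the same for the right drawer's knob (chest y = -60.5 mm)
- lid (a joint): angle of the lid, rad: 0 shut, about 1.57 upright, grows as it opens. A wooden panel 158 mm from hinge to free edge, 250 mm wide, 8 mm thick, hinged along the chest's top rear edge. The hinge is stiff (0.3 N m): the lid stays at any angle, does not fall, and must be pushed all the way down, with about 1 to 3 N near its free edge
- lid_edge (a point): middle of the lid's free edge, on its outer face (upper when shut, then 93 mm above the desk); moves with the lid. Along this edge a lip hangs 33 mm down, just before the tops of the drawer panels when shut. Shut, the lid lies hard on the chest's rim
- lid_hinge (a point): middle of the hinge line: chest x = +75 mm, 85 mm above the desk, level with the lid's inner face; the outer face lies 8 mm beyond. The lid turns about the chest's y axis here
- tub: bystander: clear closed tub, 68 mm across, 65 mm high, origin at the centre of its underside, beside the chest on its -y side
- brass_bar: bystander: brass bar 110 x 28 x 14 mm, origin at the centre of its underside, beside the chest on its +y side
- screwdriver: bystander: screwdriver 170 mm long lying beyond the brass bar on the +y side

How it is judged (in metres and radians):
On the way, in this order (a step that is already met when the one before it is completed fails the run):
1. both drawers are fully home (within 3 mm) while the lid is still open (value of joint each of left_drawer, right_drawer below 0.003 m and value of joint lid above 0.4 rad), for 0.2 s.
2. the lid lies shut (value of joint lid below 0.035 rad), for 0.2 s.
At the end, for the whole second after the job is handed in: Both drawers are within 3 mm of fully home, the lid is within 0.035 rad (about 5 mm at its free edge) of shut, and the chest rests within 25 mm of where it stood (value of joint each of left_drawer, right_drawer below 0.003 m and value of joint lid below 0.035 rad and linear speed of chest below 0.02 m/s and distance of chest from where it was at the start of the episode below 0.025 m); the robot touches nothing.
It fails at once if the chest is shoved more than 25 mm (distance of chest from where it was at the start of the episode above 0.025 m).
It fails at once if the chest is lifted more than 10 mm or tipped more than 0.08 rad (height (world z) of chest above 0.01 m or angle between chest's own z axis and vertical above 0.08 rad).
It fails at once if the lid is slammed (closing faster than 2.5 rad/s) (velocity of joint lid below -2.5 rad/s).
It fails at once if the fingers press or pinch the chest, its drawers or lid with more than 80 N (contact force between the fingers and chest above 80 N).
It fails at once if a bystander is moved more than 15 mm (distance of any of tub, brass_bar, screwdriver from where it was at the start of the episode above 0.015 m).
It also fails if it takes over 64 s, if anything falls off the work surface, if the arm or the gripper's body presses on something with over 40 N, if the wrist force passes 120 N, or if a joint passes its speed limit or range.

ROBOT

A 7-joint arm with a two-finger parallel gripper is mounted at the origin on the work surface. World frame = base frame: x ahead of the robot, y to its left, z up, the work surface at z = 0. Lengths are in mm, angles in rad, forces in N, time in s.
With the tool pointing down it reaches from about 400 to 875 mm from the base axis. Payload 4.4 kg.
Tool frame: the origin (TCP) lies at the very end of the fingers, on their centre line; the grasp point (between the pads) lies 19 mm behind it; z points along the fingers, y is the line along which they close (so a half turn about z gives the same grasp; the last joint's range is limited). The gripper opens to 85 mm and grips with 20 to 120 N. Pads are 22 mm wide; open, the fingers measure 114 mm over their backs; the gripper's body (76 mm by 85 mm) begins 54 mm behind the grasp point. The pads swing forward as they close: fully open they stand 13 mm farther back than shut.
Start: joints at [-1.21, 0.628, 0.038, 1.517, -0.027, 0.996, -0.02], TCP at [269.053, 591.716, 231.313] pointing down, gripper open.
Joint ranges: [-3.06, 3.06], [-0.37, 2.12], [-1.25, 1.32], [0.18, 2.47], [-1.1, 4.24], [0.23, 1.98], [-2.94, 2.94]. Speed limits (rad/s): [2.57, 2.57, 3.14, 3.14, 3.14, 3.14, 3.14].

INTERFACE

Orientations are given as [roll, pitch, yaw] about the fixed x, y, z axes, in that order (R = Rz(yaw) Ry(pitch) Rx(roll)).
In Python, from cell import read_state, get_image, camera_info, finish_job gives the robot as it stands.
- The arm moves only by the tool play_rows, never from a script. Its argument "deltas" is one flat list of numbers, 7 for each row, row after row: the shift along the tool's x, y, z in mm, then the turn, a rotation vector about the tool's x, y, z in rad, then the opening, from 0 (shut) to 1 (fully open). In form: [dx, dy, dz, ax, ay, az, grip, dx, dy, dz, ax, ay, az, grip, ...]. A call has 1 to 10 rows; each row is the pose to reach, as a shift and turn from the pose commanded when the call began, along the tool's axes at that moment; what a row does not reach only later rows make up. A row lasts 1/8 s, in which the tool goes at most 62.5 mm and 10.7 degrees, less where a joint would pass 70% of its speed; a pose out of reach is approached as far as the arm can. A call with a gripper value outside its range is refused whole. The fingers move at their own pace and stop on an object; the grip force is fixed at half the most. Time passes only in rows, so rows that repeat a pose let the fingers close. It gives the time, the measured TCP pose, the force, the opening and the grip force at its end, in the units of the state.
- read_state(): the state, without advancing time (a new reading comes with each control period).
- get_image(name): name is "side" or "top" or "wrist"; returns the picture (384x512x3 uint8, red, green, blue); there is no depth.
- camera_info(name): a dict with "fx", "fy", "cx", "cy" (pixels), "T" (4x4, takes a point from camera to world coordinates). Camera axes: x right, y down, z forward; pixel columns grow to the right and rows downward; lengths in mm; the calibration is good to about 2 mm. A picture is of the moment at which its call begins: read the wrist's pose just before it. camera_info takes no time and is no camera call; for the wrist camera it gives the pose at the moment of the call.
- finish_job(): hands the job in; it is judged then, once.
The state is a dict: "clock": time; "qpos": joint angles; "qd": joint speeds; "tau": joint torques, N m; "eef_pos": TCP position; "tool_rot": TCP orientation; "force": force on the tool from outside, world axes, zero at the start; "torque": the same for the moment, N m; "width": finger opening in mm; "gripper_force": force on a finger pad.
Only numpy, scipy, OpenCV 4.12 (cv2) and the standard library are available. Lean on these libraries where they do the work, as an engineer would, in place of code of your own. Each camera call takes 0.05 s, during which the arm holds its last target. There are 200 camera calls.

## Working session

There is one attempt and no reset: what is moved stays moved. The work goes in short steps, Python scripts to look and compute and a tool call to move; the robot and the scene stay as the last step left them, time stands still between calls to the robot, and variables do not carry over. Pictures are saved under pics/ and viewed, at most 10 in all, crops included, and the job is handed in when it is done.

Besides the shell and the picture viewer there is one more tool, called by a JSON object that holds its "api" and its "payload". play_rows: Moves the arm, as the interface text tells. Its arguments: {"type":"object","properties":{"deltas":{"type":"array"}},"required":["deltas"]}

```bash
mkdir -p pics
python3 - <<'E'
from cell import *
import cv2,numpy as np
np.set_printoptions(precision=2,suppress=True)
for n in("side","top"):
    im=get_image(n);cv2.imwrite(f"pics/{n}0.png",im[:,:,::-1]);c=camera_info(n);print(n,[c[k] for k in("fx","fy","cx","cy")]);print(np.array(c["T"]))
s=read_state();print(s["clock"],s["eef_pos"],s["tool_rot"],s["width"])
E
```

```text
side [453.5929290172229, 453.5929290172229, 262.0701256358539, 184.90566091638289]
[[   0.94   -0.2     0.29  309.94]
 [  -0.35   -0.53    0.77 -716.53]
 [  -0.01   -0.83   -0.56  642.99]
 [   0.      0.      0.      1.  ]]
top [438.80929818264815, 438.80929818264815, 255.91089881723892, 196.80890013695628]
[[  -0.03   -0.98    0.2   396.64]
 [  -1.      0.03   -0.     72.97]
 [  -0.     -0.2    -0.98 1128.11]
 [   0.      0.      0.      1.  ]]
0.1 [268.8  591.18 230.47] [-3.14 -0.    2.71] 85.16120029984053
```

View pics/side0.png

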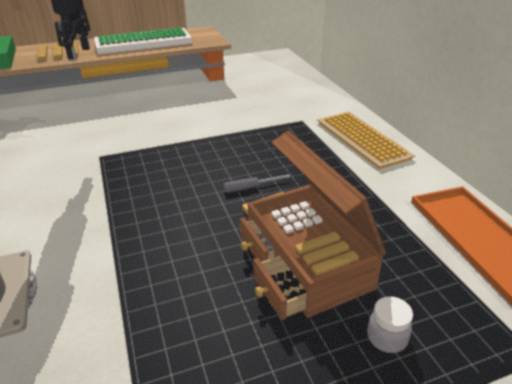

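View pics/top0.png

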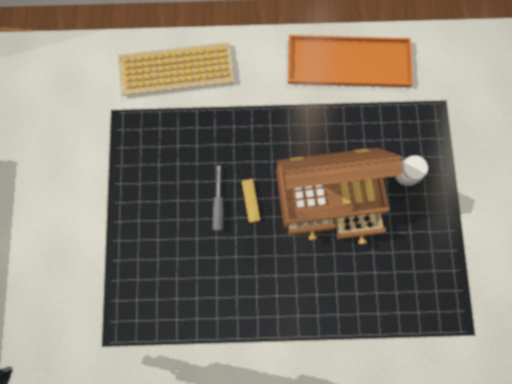

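View crop.

The side view shows the knobs near (247,246) and (261,292), and the top view shows them near (312,236) and (362,240). I'll enlarge both around the chest.

Run:
```python
import cv2,numpy as np
a=cv2.imread("pics/side0.png")[125:325,225:395];b=cv2.imread("pics/top0.png")[140:250,270:435]
a=cv2.resize(a,(510,600),interpolation=cv2.INTER_CUBIC)
cv2.imwrite("pics/ca.png",a)
b=cv2.resize(b,None,fx=4.8,fy=4.8,interpolation=cv2.INTER_CUBIC);cv2.imwrite("pics/cb.png",b)
```

```text
(no output)
```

View pics/ca.png

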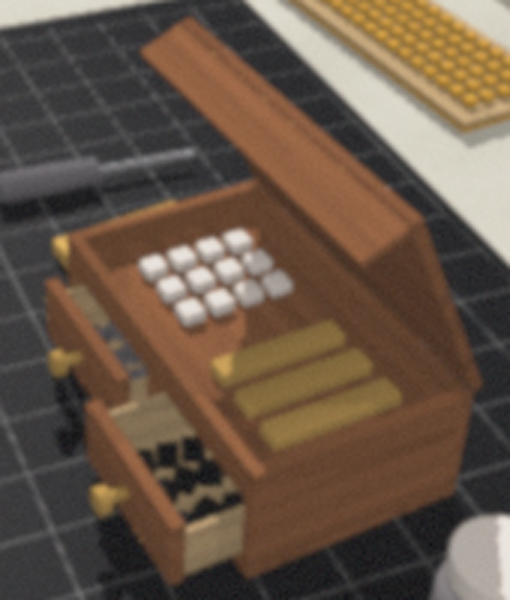

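View pics/cb.png

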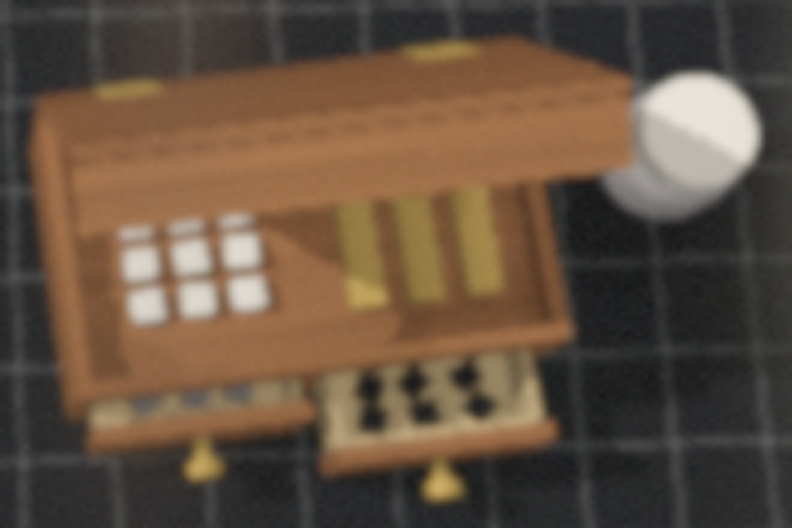

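The side crop shows the chest's front-top corners at (72,238) and (262,475), and the lid's right corner at (417,222) with its lip tip at (362,262). The top crop shows the knobs at (203,465) and (440,487), and the lid's right corner at (632,88). The lid leans slightly forward of upright.

```bash
cat > h.py <<'E'
from cell import *
import cv2,numpy as np
np.set_printoptions(precision=1,suppress=True)
def ray(n,u,v,c=None):
    c=c or camera_info(n);T=np.array(c["T"]);d=T[:3,:3]@[(u-c["cx"])/c["fx"],(v-c["cy"])/c["fy"],1];return T[:3,3],d/np.linalg.norm(d)
def onz(n,u,v,z):
    o,d=ray(n,u,v);return o+d*(z-o[2])/d[2]
def tri(s,t):
    o1,d1=ray("side",*s);o2,d2=ray("top",*t)
    k=np.linalg.lstsq(np.c_[d1,-d2],o2-o1,rcond=None)[0];p,q=o1+k[0]*d1,o2+k[1]*d2
    return (p+q)/2,np.linalg.norm(p-q)
E
python3 - <<'E'
from h import *
S=lambda u,v:(225+(u-1)/3,125+(v-1)/3)
P=lambda u,v:(270+(u-2)/4.8,140+(v-2)/4.8)
pts=dict(FRt=((262,475),(574,335),85),FLt=((72,238),(70,405),85),lidR=((417,222),(632,88),None),lipR=((362,262),(632,165),None),lidL=((190,18),(70,157),None),lipL=((143,50),(80,232),None),knL=((57,362),(203,474),34),knR=((97,500),(442,495),34),tub=((500,540),(695,130),65))
for k,(s,t,z) in pts.items():
    s,t=S(*s),P(*t);print(k,*tri(s,t),*( (onz("side",*s,z),onz("top",*t,z)) if z else ()))
print(onz("side",*S(478,388),85),onz("side",*S(248,577),0))
E
```

```text
FRt [ 567.2 -250.6   85.3] 3.105235717118264 [ 568.9 -250.4   85. ] [ 565.7 -250.1   85. ]
FLt [542.2   2.9  77.1] 6.463846479136107 [542.2  -7.2  85. ] [537.9   4.1  85. ]
lidR [ 652.2 -241.   229.4] 0.20050836229362523
lipR [ 621.  -243.1  213.6] 0.01037230563385314
lidL [630.3   8.4 228.9] 3.8670572401094345
lipL [597.9   4.9 213.9] 0.37711483799950885
knL [508.2 -67.3  32.9] 2.919105746152722 [509.3 -68.5  34. ] [506.6 -66.8  34. ]
knR [ 492.7 -190.4   33. ] 1.14725097674692 [ 493.  -191.3   34. ] [ 492.1 -190.1   34. ]
tub [ 673.7 -326.6   71.6] 0.3953380783997435 [ 678.1 -322.2   65. ] [ 675.2 -329.    65. ]
[ 718.7 -233.    85. ] [ 565.7 -249.3    0. ]
```

```bash
cat >> h.py <<'E'
from scipy.spatial.transform import Rotation as R
YAW=0.10;O=np.array([629.3,-118.5,0.])
X=np.array([np.cos(YAW),np.sin(YAW),0]);Y=np.array([-X[1],X[0],0]);Z=np.array([0,0,1.])
def w(c): return O+c[0]*X+c[1]*Y+c[2]*Z
def tool(a):
    z=np.sin(a)*X-np.cos(a)*Z; return R.from_matrix(np.c_[np.cross(Y,z),Y,z])
def deltas(*targets):   # (world or chest point, tilt)
    s=read_state();p=np.array(s["eef_pos"]);Q=R.from_euler("xyz",s["tool_rot"])
    print("t",s["clock"],"tcp",p,"chest",np.array([(p-O)@X,(p-O)@Y,p[2]]),"F",np.array(s["force"]),"w",s["width"])
    for t,a in targets:
        print(t,Q.inv().apply(np.asarray(t,float)-p),np.round((Q.inv()*tool(a)).as_rotvec(),3))
E
python3 - <<'E'
from h import *
deltas(((430,200,220),.3),(w((-200,-60.5,150)),.3),(w((-180,-60.5,32)),.3))
E
```

```text
t 0.1 tcp [268.8 591.2 230.5] chest [-287.8  742.1  230.5] F [ 0.5 -0.3  0.1] w 85.16120029984053
(430, 200, 220) [-308.7 -289.3   11. ] [-0.1 -0.3 -0.5]
[ 436.3 -198.7  150. ] [-479.5 -649.5   81.6] [-0.1 -0.3 -0.5]
[ 456.2 -196.7   32. ] [-496.8 -639.2  199.6] [-0.1 -0.3 -0.5]
```

```bash
sed -i 's/np.round((Q.inv()\*tool(a)).as_rotvec(),3))/(Q.inv()*tool(a)).as_rotvec().round(3).tolist())/' h.py
python3 - <<'E'
from h import *
deltas((w((-200,-60.5,150)),.3))
E
```

```text
t 0.1 tcp [268.8 591.2 230.5] chest [-287.8  742.1  230.5] F [ 0.5 -0.3  0.1] w 85.16120029984053
[ 436.3 -198.7  150. ] [-479.5 -649.5   81.6] [-0.081, -0.293, -0.523]
```

{"api": "play_rows", "payload": {"deltas": [-40,-40,1,-0.02,-0.07,-0.13,0,-85,-80,3,-0.04,-0.15,-0.26,0,-130,-120,5,-0.06,-0.22,-0.39,0,-172,-160,6,-0.08,-0.29,-0.52,0,-214,-200,8,-0.08,-0.29,-0.52,0,-256,-240,9,-0.08,-0.29,-0.52,0,-300,-285,11,-0.08,-0.29,-0.52,0,-308,-290,11,-0.08,-0.29,-0.52,0]}}

```text
clock: 1.1
eef_pos: [429.8, 194.6, 219.9]
tool_rot: [-3.141, 0.296, -3.053]
force: [0.1, 0.9, -0.9]
width: -0.2
gripper_force: 0.0
```

Run:
```python
from h import *
deltas((w((-200,-60.5,150)),.3),(w((-170,-60.5,32)),.3))
```

```text
t 1.1 tcp [429.8 194.6 219.9] chest [-167.2  331.4  219.9] F [ 0.1  0.9 -0.9] w -0.2185556782788662
[ 436.3 -198.7  150. ] [  47.4 -392.3   58.7] [-0.004, -0.004, -0.011]
[ 466.2 -195.7   32. ] [  53.  -391.9  180.4] [-0.004, -0.004, -0.011]
```

{"api": "play_rows", "payload": {"deltas": [8,-55,10,0,0,0,0,16,-110,20,0,0,0,0,24,-170,30,0,0,0,0,32,-230,40,0,0,0,0,40,-290,50,0,0,0,0,46,-350,58,0,0,-0.01,0,47,-392,70,0,0,-0.01,0,49,-392,110,0,0,-0.01,0,52,-392,160,0,0,-0.01,0,53,-392,180,0,0,-0.01,0]}}

```text
clock: 2.35
eef_pos: [469.5, -190.3, 36.4]
tool_rot: [-3.137, 0.298, -3.035]
force: [0.2, 0.1, -1.3]
width: 0.2
gripper_force: 0.0
```

Run:
```python
from h import *
deltas((w((-140,-60.5,33)),.3),(w((-105,-60.5,33)),.3))
a=get_image("side")[190:340,200:400];b=get_image("top")[140:260,265:425]
cv2.imwrite("pics/c1.png",np.vstack([cv2.resize(a,(400,300)),cv2.resize(b,(400,300))])[:,:,::-1])
```

```text
t 2.35 tcp [ 469.5 -190.3   36.4] chest [-166.2  -55.5   36.4] F [ 0.2  0.1 -1.3] w 0.15866918893490828
[ 496.  -192.7   33. ] [-24.   -5.2  11. ] [-0.002, -0.002, 0.006]
[ 530.9 -189.2   33. ] [-57.5  -5.4  21.2] [-0.002, -0.002, 0.006]
```

View pics/c1.png

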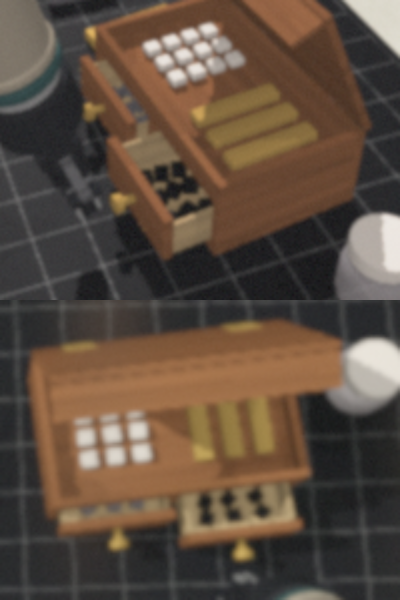

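The tip is in front of the right knob, lined up with it in both views, so I'm pushing slowly.

{"api": "play_rows", "payload": {"deltas": [-6,-4,3,0,0,0,0,-12,-4,6,0,0,0,0,-18,-4,9,0,0,0,0,-24,-4,11,0,0,0,0,-30,-4,13,0,0,0,0,-36,-4,15,0,0,0,0,-42,-4,17,0,0,0,0,-48,-4,19,0,0,0,0,-48,-4,19,0,0,0,0]}}

```text
clock: 3.58
eef_pos: [520.2, -187.0, 32.7]
tool_rot: [-3.14, 0.296, -3.034]
force: [0.2, 0.7, -0.1]
width: -0.4
gripper_force: 0.0
```

Run:
```python
from h import *
deltas((w((-105,-60.5,33)),.3))
```

```text
t 3.575 tcp [ 520.2 -187.    32.7] chest [-115.4  -57.2   32.7] F [ 0.2  0.7 -0.1] w -0.44944340330781535
[ 530.9 -189.2   33. ] [-10.   -3.3   2.8] [0.001, -0.004, 0.008]
```

{"api": "play_rows", "payload": {"deltas": [-2,0,1,0,0,0,0,-4,0,1,0,0,0,0,-6,0,2,0,0,0,0]}}

```text
clock: 3.95
eef_pos: [525.4, -186.5, 32.5]
tool_rot: [-3.14, 0.295, -3.034]
force: [-0.9, -0.2, 0.3]
width: -0.1
gripper_force: 0.8
```

{"api": "play_rows", "payload": {"deltas": [-1,0,0,0,0,0,0,-2,0,0.5,0,0,0,0]}}

```text
clock: 4.2
eef_pos: [527.6, -186.4, 32.6]
tool_rot: [-3.14, 0.295, -3.034]
force: [-2.2, 0.5, 0.9]
width: -0.2
gripper_force: 0.8
```

Run:
```python
from h import *
deltas((w((-105,-60.5,33)),.3))
a=get_image("side")[190:340,200:400];b=get_image("top")[140:260,265:425]
cv2.imwrite("pics/c2.png",np.vstack([cv2.resize(a,(400,300)),cv2.resize(b,(400,300))])[:,:,::-1])
```

```text
t 4.2 tcp [ 527.6 -186.4   32.6] chest [-107.9  -57.4   32.6] F [-2.2  0.5  0.9] w -0.17350067647422995
[ 530.9 -189.2   33. ] [-2.9 -3.1  0.5] [0.001, -0.005, 0.007]
```

View pics/c2.png

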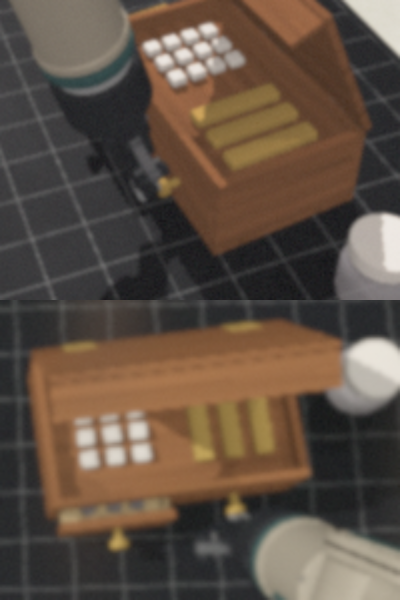

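The right drawer is nearly flush, and the finger is on its knob. I'll go in small steps until the force rises at the stop.

{"api": "play_rows", "payload": {"deltas": [-1,0,0,0,0,0,0,-2,0,0.5,0,0,0,0]}}

```text
clock: 4.55
eef_pos: [529.7, -186.2, 32.8]
tool_rot: [-3.14, 0.295, -3.034]
force: [-3.0, 0.3, 0.7]
width: 0.1
gripper_force: 1.7
```

{"api": "play_rows", "payload": {"deltas": [-1,0,0,0,0,0,0,-1,0,0.5,0,0,0,0]}}

```text
clock: 4.8
eef_pos: [529.8, -186.2, 32.4]
tool_rot: [-3.14, 0.294, -3.034]
force: [-5.5, 0.0, 5.0]
width: 0.0
gripper_force: 3.2
```

{"api": "play_rows", "payload": {"deltas": [-1,0,0,0,0,0,0,-1,0,0.5,0,0,0,0]}}

```text
clock: 5.05
eef_pos: [529.9, -186.3, 32.1]
tool_rot: [-3.139, 0.292, -3.035]
force: [-8.2, -0.1, 6.0]
width: -0.1
gripper_force: 4.4
```

The right drawer is at its stop: force is up and the tip has stopped moving. Next I back off and go to the left knob.

{"api": "play_rows", "payload": {"deltas": [30,0,-9,0,0,0,0,38,0,-12,0,0,0,0,38,50,-12,0,0,0,0,38,100,-12,0,0,0,0,38,118,-12,0,0,0,0,38,118,-12,0,0,0,0]}}

```text
clock: 5.8
eef_pos: [480.8, -71.0, 32.9]
tool_rot: [-3.141, 0.296, -3.031]
force: [0.1, -0.6, 0.6]
width: 0.1
gripper_force: 0.0
```

Run:
```python
from h import *
deltas((w((-115,60.5,33)),.3),(w((-105.5,60.5,33)),.3))
```

```text
t 5.8 tcp [480.8 -71.   32.9] chest [-143.    62.    32.9] F [ 0.1 -0.6  0.6] w 0.09678974475775867
[508.8 -69.8  33. ] [-26.8  -1.8   8.1] [0.003, -0.004, 0.01]
[518.3 -68.8  33. ] [-35.9  -1.9  10.9] [0.003, -0.004, 0.01]
```

{"api": "play_rows", "payload": {"deltas": [-6,-1,2,0,0,0,0,-12,-1,4,0,0,0,0,-17,-1,5,0,0,0,0,-21,-1,6.5,0,0,0,0,-25,-1,7.5,0,0,0,0,-29,-1,9,0,0,0,0,-32,-1,10,0,0,0,0,-33,-1,10,0,0,0,0]}}

```text
clock: 6.8
eef_pos: [514.2, -70.1, 32.6]
tool_rot: [-3.14, 0.295, -3.034]
force: [-2.3, -0.9, -0.5]
width: 0.1
gripper_force: 0.8
```

{"api": "play_rows", "payload": {"deltas": [-1,0,0,0,0,0,0,-2,0,0.5,0,0,0,0]}}

```text
clock: 7.05
eef_pos: [516.0, -69.8, 32.8]
tool_rot: [-3.14, 0.295, -3.034]
force: [-1.5, -0.9, -0.0]
width: -0.3
gripper_force: 0.8
```

{"api": "play_rows", "payload": {"deltas": [-1,0,0,0,0,0,0,-1.5,0,0.5,0,0,0,0]}}

```text
clock: 7.3
eef_pos: [517.8, -69.6, 32.8]
tool_rot: [-3.14, 0.295, -3.034]
force: [-1.9, -0.4, 1.5]
width: 0.0
gripper_force: 0.8
```

{"api": "play_rows", "payload": {"deltas": [-1,0,0,0,0,0,0,-1,0,0.5,0,0,0,0]}}

```text
clock: 7.55
eef_pos: [518.4, -69.5, 32.6]
tool_rot: [-3.14, 0.295, -3.034]
force: [-3.0, -0.8, 3.0]
width: -0.1
gripper_force: 2.0
```

{"api": "play_rows", "payload": {"deltas": [-1,0,0,0,0,0,0,-1.5,0,0.5,0,0,0,0]}}

```text
clock: 7.8
eef_pos: [518.5, -69.5, 32.2]
tool_rot: [-3.14, 0.292, -3.034]
force: [-9.3, -2.1, 7.3]
width: -0.2
gripper_force: 4.4
```

{"api": "play_rows", "payload": {"deltas": [20,0,-6,0,0,0,0,40,0,-12,0,0,0,0,40,0,-12,0,0,0,0]}}

```text
clock: 8.18
eef_pos: [478.4, -74.1, 32.3]
tool_rot: [-3.14, 0.295, -3.034]
force: [0.1, -0.3, -0.9]
width: -0.2
gripper_force: 0.0
```

Run:
```python
from h import *
deltas((w((-145,0,310)),0),(w((55,0,310)),0))
import json
a=get_image("side")[120:340,200:420];b=get_image("top")[140:260,265:425]
cv2.imwrite("pics/c3.png",np.vstack([cv2.resize(a,(400,300)),cv2.resize(b,(400,300))])[:,:,::-1])
```

```text
t 8.175 tcp [478.4 -74.1  32.3] chest [-145.7   59.3   32.3] F [ 0.1 -0.3 -0.9] w -0.20325457356309123
[ 485. -133.  310.] [ -80.9  -59.6 -265.6] [-0.0, 0.295, 0.008]
[ 684. -113.  310.] [-272.3  -61.2 -207.5] [-0.0, 0.295, 0.008]
```

View pics/c3.png

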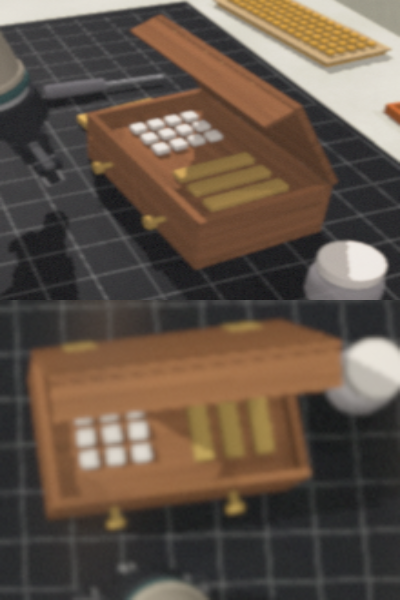

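Both drawers are home, with the knobs at equal depth, the lid still open and the chest unmoved. I'm going up and over the lid.

{"api": "play_rows", "payload": {"deltas": [-16,-12,-53,0,0.06,0,0,-32,-24,-106,0,0.12,0,0,-48,-36,-159,0,0.18,0,0,-64,-48,-212,0,0.24,0,0,-81,-60,-266,0,0.295,0.01,0,-130,-60,-251,0,0.295,0.01,0,-180,-60,-236,0,0.295,0.01,0,-230,-60,-221,0,0.295,0.01,0,-272,-61,-208,0,0.295,0.01,0,-272,-61,-208,0,0.295,0.01,0]}}

```text
clock: 9.52
eef_pos: [688.0, -110.4, 309.9]
tool_rot: [3.138, 0.003, -3.043]
force: [-0.3, -0.5, -0.6]
width: -0.2
gripper_force: 0.0
```

```bash
cat >> h.py <<'E'
def lid(th,r=140,off=0):
    n=np.array([np.sin(th),np.cos(th)]);q=np.array([75,85])+r*np.array([-np.cos(th),np.sin(th)])+(8+off)*n
    return w((q[0]+11,0,q[1]))
E
python3 - <<'E'
from h import *
deltas((w((55,0,214)),0),(lid(1.11),0))
E
```

```text
t 9.525 tcp [ 688.  -110.4  309.9] chest [ 59.2   2.2 309.9] F [-0.3 -0.5 -0.6] w -0.20995191613380979
[ 684. -113.  214.] [ 4.6 -2.5 95.8] [0.003, 0.003, -0.002]
[ 660.1 -115.4  214. ] [28.7 -2.6 95.8] [0.003, 0.003, -0.002]
```

{"api": "play_rows", "payload": {"deltas": [2,-2,30,0,0,0,0,3,-2,60,0,0,0,0,3,-2,90,0,0,0,0,3,-2,96,0,0,0,0,3,-2,96,0,0,0,0]}}

```text
clock: 10.15
eef_pos: [681.4, -115.1, 215.3]
tool_rot: [-3.142, 0.001, -3.044]
force: [-0.3, 0.8, 1.3]
width: 0.0
gripper_force: 0.0
```

Run:
```python
from h import *
deltas(*[(lid(t),0) for t in (1.2,1.1,1,.9,.8,.7,.6,.5,.4,.3,.2,.1,.0)])
```

```text
t 10.15 tcp [ 681.4 -115.1  215.3] chest [ 52.2  -1.8 215.3] F [-0.3  0.8  1.3] w 0.038892699990385235
[ 671.8 -114.2  218.4] [ 9.4  1.7 -3.1] [-0.0, 0.001, -0.003]
[ 658.8 -115.5  213.4] [22.5  1.7  1.9] [-0.0, 0.001, -0.003]
[ 646.3 -116.8  207.1] [35.1  1.7  8.2] [-0.0, 0.001, -0.003]
[ 634.5 -118.   199.6] [46.9  1.7 15.6] [-0.0, 0.001, -0.003]
[ 623.5 -119.1  191. ] [58.   1.6 24.3] [-0.0, 0.001, -0.003]
[ 613.5 -120.1  181.3] [68.1  1.6 33.9] [-0.0, 0.001, -0.003]
[ 604.4 -121.   170.7] [77.2  1.6 44.6] [-0.0, 0.001, -0.003]
[ 596.4 -121.8  159.1] [85.2  1.5 56.1] [-0.0, 0.001, -0.003]
[ 589.7 -122.5  146.9] [92.1  1.5 68.3] [-0.0, 0.001, -0.003]
[ 584.1 -123.   134. ] [97.6  1.5 81.2] [-0.0, 0.001, -0.003]
[ 579.9 -123.5  120.7] [101.9   1.5  94.6] [-0.0, 0.001, -0.003]
[ 577.1 -123.7  106.9] [104.8   1.5 108.3] [-0.0, 0.001, -0.003]
[ 575.6 -123.9   93. ] [106.3   1.5 122.2] [-0.0, 0.001, -0.003]
```

{"api": "play_rows", "payload": {"deltas": [9,1,-2,0,0,0,0,16,1,0,0,0,0,0,22,1,2,0,0,0,0,29,1,5,0,0,0,0,35,1,8,0,0,0,0,41,1,12,0,0,0,0,47,1,16,0,0,0,0,52,1,20,0,0,0,0,58,1,24,0,0,0,0]}}

```text
clock: 11.28
eef_pos: [623.2, -119.8, 190.1]
tool_rot: [-3.142, 0.001, -3.044]
force: [1.3, -0.2, -0.1]
width: -0.2
gripper_force: 0.7
```

Run:
```python
from h import *
deltas(*[(lid(t),0) for t in (.8,.7,.6,.5,.4,.3,.2)])
a=get_image("side")[120:340,200:420];b=get_image("top")[140:260,265:425]
cv2.imwrite("pics/c4.png",np.vstack([cv2.resize(a,(400,300)),cv2.resize(b,(400,300))])[:,:,::-1])
```

```text
t 11.275 tcp [ 623.2 -119.8  190.1] chest [ -6.2  -0.7 190.1] F [ 1.3 -0.2 -0.1] w -0.23782902398375672
[ 623.5 -119.1  191. ] [-0.4  0.7 -0.9] [-0.0, 0.001, -0.003]
[ 613.5 -120.1  181.3] [9.8 0.7 8.8] [-0.0, 0.001, -0.003]
[ 604.4 -121.   170.7] [18.9  0.7 19.4] [-0.0, 0.001, -0.003]
[ 596.4 -121.8  159.1] [26.9  0.6 31. ] [-0.0, 0.001, -0.003]
[ 589.7 -122.5  146.9] [33.7  0.6 43.2] [-0.0, 0.001, -0.003]
[ 584.1 -123.   134. ] [39.2  0.6 56.1] [-0.0, 0.001, -0.003]
[ 579.9 -123.5  120.7] [43.5  0.6 69.4] [-0.0, 0.001, -0.003]
```

View pics/c4.png

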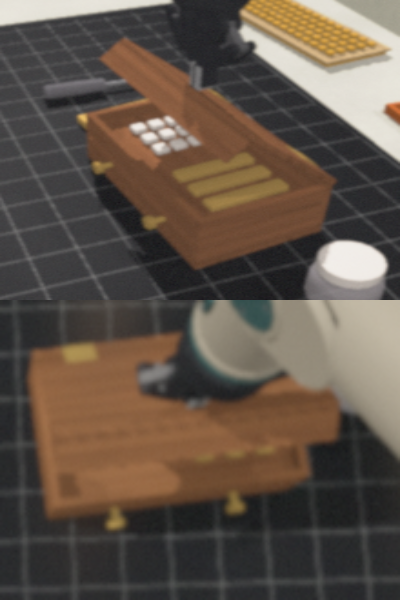

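The lid is following the fingertip down at about 0.8 rad, and the chest is unmoved. I'm continuing.

{"api": "play_rows", "payload": {"deltas": [5,0,4,0,0,0,0,10,0,9,0,0,0,0,14.5,0,14,0,0,0,0,19,0,19.5,0,0,0,0,23,0,25,0,0,0,0,27,0,31,0,0,0,0,30.5,0,37,0,0,0,0,34,0,43,0,0,0,0,36.5,0,49.5,0,0,0,0,39,0,56,0,0,0,0]}}

```text
clock: 12.62
eef_pos: [584.3, -123.6, 134.0]
tool_rot: [-3.141, -0.0, -3.044]
force: [0.3, -0.9, 1.8]
width: -0.0
gripper_force: 0.6
```

Run:
```python
from h import *
deltas(*[(lid(t),0) for t in (.3,.2,.1,.05,0)])
```

```text
t 12.625 tcp [ 584.3 -123.6  134. ] chest [-45.3  -0.5 134. ] F [ 0.3 -0.9  1.8] w -0.022064492876984334
[ 584.1 -123.   134. ] [0.1 0.5 0. ] [-0.0, -0.0, -0.003]
[ 579.9 -123.5  120.7] [ 4.3  0.5 13.4] [-0.0, -0.0, -0.003]
[ 577.1 -123.7  106.9] [ 7.2  0.5 27.1] [-0.0, -0.0, -0.003]
[ 576.1 -123.8  100. ] [ 8.1  0.5 34.1] [-0.0, -0.0, -0.003]
[ 575.6 -123.9   93. ] [ 8.7  0.5 41. ] [-0.0, -0.0, -0.003]
```

{"api": "play_rows", "payload": {"deltas": [2,0,6,0,0,0,0,4,0,13,0,0,0,0,6,0,20,0,0,0,0,7,0,27,0,0,0,0,8,0,32,0,0,0,0,8,0,36,0,0,0,0,8.5,0,39,0,0,0,0,8.5,0,40,0,0,0,0]}}

```text
clock: 13.62
eef_pos: [576.0, -124.4, 94.4]
tool_rot: [-3.141, -0.0, -3.044]
force: [-0.6, 0.1, 0.8]
width: -0.1
gripper_force: 0.5
```

{"api": "play_rows", "payload": {"deltas": [0,0,1,0,0,0,0,0,0,1.5,0,0,0,0]}}

```text
clock: 13.88
eef_pos: [576.0, -124.4, 93.1]
tool_rot: [-3.141, -0.0, -3.044]
force: [-2.2, -0.1, 5.1]
width: -0.1
gripper_force: 2.3
```

{"api": "play_rows", "payload": {"deltas": [0,0,1,0,0,0,0,0,0,1,0,0,0,0]}}

```text
clock: 14.12
eef_pos: [576.0, -124.4, 93.1]
tool_rot: [-3.141, 0.0, -3.044]
force: [-3.7, -0.8, 8.1]
width: -0.2
gripper_force: 4.2
```

The lid is hard on the rim at z = 93 mm. I'll hold briefly, then retract.

{"api": "play_rows", "payload": {"deltas": [0,0,0,0,0,0,0,0,0,-10,0,0,0,0,0,0,-40,0,0,0,0,20,0,-90,0,0,0,0,60,0,-130,0,0,0,0,100,0,-150,0,0,0,0,130,0,-150,0,0,0,0,130,0,-150,0,0,0,0]}}

```text
clock: 15.12
eef_pos: [444.9, -137.9, 242.6]
tool_rot: [-3.139, -0.001, -3.045]
force: [0.5, -0.1, 0.9]
width: -0.2
gripper_force: 0.0
```

Run:
```python
from h import *
a=get_image("side")[120:340,200:420];b=get_image("top")[140:260,265:425]
cv2.imwrite("pics/c5.png",np.vstack([cv2.resize(a,(400,300)),cv2.resize(b,(400,300))])[:,:,::-1])
```

```text
(no output)
```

View pics/c5.png

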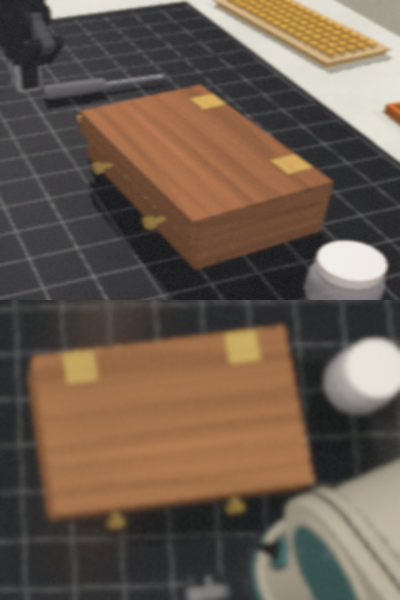

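The lid is shut, both drawers are in, nothing else has moved and the arm is clear.

```bash
python3 -c "from cell import *; print(finish_job())"
```

```text
the job is handed in; nothing more can be done
None
```

I pushed both drawers to their stops, then closed the lid gently onto the rim, and handed the job in at about 15 s; in the last pictures nothing else had moved, but I was shown no verdict.

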